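# Shim the rocking drill press

## Robot

A 6-joint arm with a two-finger parallel gripper is mounted at the origin on the work surface. World frame = base frame: x ahead of the robot, y to its left, z up, the work surface at z = 0. Lengths are in mm, angles in rad, forces in N, time in s.
With the tool pointing down it reaches from about 350 to 875 mm from the base axis. Payload 15.5 kg.
Tool frame: the origin (TCP) lies between the finger pads; the fingertips stand 11 mm ahead of it and the grasp point (between the pads) lies 8 mm behind it; z points along the fingers, y is the line along which they close (so a half turn about z gives the same grasp; the last joint's range is limited). The gripper opens to 85 mm and grips with 20 to 120 N. Pads are 22 mm wide; open, the fingers measure 114 mm over their backs; the gripper's body (76 mm by 85 mm) begins 54 mm behind the grasp point. The pads swing forward as they close: fully open they stand 13 mm farther back than shut.
Start: joints at [1.25, 0.494, 1.345, -0, 1.302, -0.096], TCP at [139.315, 609.277, 242.277] pointing down, gripper open.
Joint ranges: [-2.91, 2.91], [-0.82, 2.16], [0.22, 2.67], [-1.22, 4.37], [0.12, 2.79], [-3.08, 3.08]. Speed limits (rad/s): [1.89, 1.89, 2.57, 3.01, 3.01, 3.01].

## Interface

Orientations are given as a unit quaternion [w, x, y, z].
In Python, from bench import readout, snapshot, manip gives the robot as it stands. The module is installed in compiled form; this text tells all that it offers.
- The arm moves only by the shell command python3 -m handwheel 'ROWS' [OPENING]. ROWS is JSON, a list that holds one entry, the list of rows, each a list of 4 numbers: the shift along the tool's x, y, z in mm, then the turn about the tool's z in rad. In form: [[[x, y, z, yaw], ...]]. A call has 1 to 5 rows; each row is the pose to reach, as a shift and turn from the pose commanded when the call began, along the tool's axes at that moment; what a row does not reach only later rows make up. A row lasts 1/10 s, in which the tool goes at most 50 mm and 8.59 degrees, less where a joint would pass 70% of its speed; a pose out of reach is approached as far as the arm can. A call with a gripper value outside its range is refused whole. OPENING is the finger opening in mm, from 0 to 85.4, set as the call begins (- or left out, the last holds). The fingers move at their own pace and stop on an object; the grip force is fixed at half the most. Time passes only in rows, so rows that repeat a pose let the fingers close. It gives the time, the measured TCP pose, the force, the opening and the grip force at its end, in the units of the state.
- readout.get_state(): the state, without advancing time (a new reading comes with each control period).
- snapshot(name): name is "scene" or "top" or "wrist"; returns a dict with "image" (400x640x3 uint8, red, green, blue), "depth" (400x640 float32, mm along the optical axis (not along the pixel's ray), 0 where there is no reading), "fx", "fy", "cx", "cy" (pixels), "extrinsics" (4x4, takes a point from world to camera coordinates); the wrist camera has in their place "mount" (4x4, takes a point from camera to tool coordinates, whose origin is the TCP and whose axes are the flange's). Camera axes: x right, y up, looking along -z (the intrinsics and any distortion apply to the point x, -y, -z); pixel columns grow to the right and rows downward; lengths in mm; the calibration is good to about 2 mm. A picture is of the moment at which its call begins: read the wrist's pose just before it.
- manip.job_done(): hands the job in; it is judged then, once.
The state is a dict: "time": time; "joints": joint angles; "qd": joint speeds; "joint_efforts": joint torques, N m; "eef_pos": TCP position; "tool_rot": TCP orientation; "contact_force": force on the tool from outside, world axes, zero at the start; "ft_torque": the same for the moment, N m; "gripper_width": finger opening in mm; "finger_force": force on a finger pad.
Only numpy, scipy, OpenCV 4.12 (cv2) and the standard library are available. Lean on these libraries where they do the work, as an engineer would, in place of code of your own. Each camera call takes 0.05 s, during which the arm holds its last target. There are 200 camera calls.

## Task

The small blue drill press rocks because its front left foot (the one nearest the robot on the robot's left) has lost its rubber pad. Push the wooden wedge along the bench, thin end first, under the middle of that bare foot until it is just snug, without ramming it, shoving the press along or jacking its corner up; then press down firmly on the corner of the base above that foot for a moment to prove that it no longer rocks, and let go. Only push and press with the fingers: lift nothing, and leave everything else on the bench where it is.

Things in the scene. Friction and masses are not known exactly. Their poses are not given: they have to be found in the camera images.
- drill_press: Small blue bench drill press, 2.6 to 4 kg, loose. Base plate 260 mm (x) by 210 (y), underside 22 and flat top 32 mm above the bench; column at its back (+x), head with a vertical green tool over the middle, feed handle on its -y side. Origin: on the bench below the plate's middle; x from front to column, y to its left, z up, yaw within 0.3 rad of the world's. Round feet at x +-105, y +-85 mm.
- bare_foot (a point): Centre of the underside of the front left foot (-x, +y), a bare blue boss 22 mm across hanging 8 mm above the bench; the other three end in black rubber pads on the bench. The press stands level by itself; 2 to 6 N down on this corner rocks it 8 mm down, and it comes back when let go. Axes as the press.
- corner_top (a point): The point to press: flat top of the base plate right above the bare foot, 32 mm above the bench, 25 mm from the plate's front edge and 20 mm from its left edge. Nothing stands above it; the head and tool, 170 mm up and more, stay within 35 mm of the plate's middle line (y = 0) on this side and behind x = -30 mm.
- shim: Loose beech wedge, about 50 g, 90 mm long (x), 40 mm wide (y), flat below; 18 mm high at the butt (x = -45 mm), sloping evenly to 2 mm at the thin tip (x = +45 mm). Origin: on its underside, mid length and width. It starts in front of the bare foot, tip towards it, up to 30 mm to either side of the foot's line, turned up to 0.3 rad from the press.
- shim_tip (a point): Middle of the wedge's thin end, on the bench. Sliding free the wedge resists with about half a newton; once tight under the foot the resistance climbs steeply within 1 to 3 mm of travel, past 5 N and on to 10 to 40 N if forced (it then shoves the press or jacks its corner up, 1 mm for 5.6 mm of travel).
- shim_8mm (a point): Point on the wedge's top centre line where it is 8 mm thick, 33.75 mm back from the tip. With the wedge square and just snug it lies about 11 mm in front (-x) of the bare foot's centre, at the foot's near edge.
- pencil: Red flat carpenter's pencil, 174 x 14 x 8 mm, loose, lying along its x to the right of the wedge; origin under its middle. Leave alone.
- glue: White glue bottle with yellow band and blue nozzle, 66 mm across, 175 mm high, standing loose; origin under its centre. Leave alone.
- bits: Wooden drill bit stand 90 x 50 x 24 mm with upright bits to about 64 mm high, loose; origin under its middle. Leave alone.
- sander: Cork sanding block 110 x 65 x 34 mm, loose; origin under its middle. Leave alone.
- blade_box: Red and black carton 110 x 75 x 28 mm, loose; origin under its middle. Leave alone.
- blade_tub: Blue open plastic tub 200 x 120 x 45 mm with blade tubes and files, loose; origin under its middle. Leave alone.

How it is judged (in metres and radians):
On the way, in this order (a step that is already met when the one before it is completed fails the run):
1. the wedge is pushed, thin end first, under the bare foot until the gap is filled, the press still level (x of shim_8mm in the frame of bare_foot between -0.02 and 0.004 m and y of shim_8mm in the frame of bare_foot between -0.016 and 0.016 m and angle between drill_press's own z axis and vertical below 0.012 rad), for 0.2 s.
2. the corner above the foot is pressed down with the fingers, the wedge takes the load and the press does not rock (contact force between the fingers and drill_press above 5 N and contact force between shim and drill_press above 3 N and angle between drill_press's own z axis and vertical below 0.012 rad), for 0.2 s.
At the end, for the whole second after the job is handed in: The wedge lies thin end in under the bare foot, its 8 mm line from 9 mm short of to 15 mm past the foot's near edge and its centre line within 16 mm of the foot's centre; the press is level within 0.012 rad, as it was when pressed; both are at rest (all of step 1 and linear speed of each of shim, drill_press below 0.01 m/s); the robot touches nothing.
It fails at once if the wedge is lifted or tipped off the bench (height (world z) of shim above 0.01 m or angle between shim's own z axis and vertical above 0.2 rad).
It fails at once if the wedge is squeezed or rammed (over 40 N) (contact force between the fingers and shim above 40 N).
It fails at once if the press is lifted or tipped (height (world z) of drill_press above 0.01 m or angle between drill_press's own z axis and vertical above 0.12 rad).
It fails at once if the press is shoved along the bench by more than 15 mm (distance of drill_press from where it was at the start of the episode above 0.015 m).
It fails at once if another thing on the bench is moved by more than 20 mm (distance of any of pencil, glue, bits, sander, blade_box, blade_tub from where it was at the start of the episode above 0.02 m).
It also fails if it takes over 64 s, if anything falls off the work surface, if the arm or the gripper's body presses on something with over 40 N, if the wrist force passes 120 N, or if a joint passes its speed limit or range.

## Working session

There is one attempt and no reset: what is moved stays moved. The work goes in short steps, Python scripts to look and compute and a shell command to move; the robot and the scene stay as the last step left them, time stands still between calls to the robot, and variables do not carry over. Pictures are saved under pics/ and viewed, at most 10 in all, crops included, and the job is handed in when it is done.

```bash
mkdir -p pics; cat > h.py <<'E'
import numpy as np,cv2
from bench import readout,snapshot,manip
from scipy.spatial.transform import Rotation as R
def T():
    s=readout.get_state();q=s['tool_rot'];M=np.eye(4);M[:3,:3]=R.from_quat([q[1],q[2],q[3],q[0]]).as_matrix();M[:3,3]=s['eef_pos'];return M
def shot(n,save=None):
    M=T();d=snapshot(n)
    d['c2w']=M@np.array(d['mount']) if n=='wrist' else np.linalg.inv(np.array(d['extrinsics']))
    if save: cv2.imwrite('pics/'+save,d['image'][:,:,::-1])
    return d
def cloud(d):
    v,u=np.mgrid[:400,:640];z=d['depth']
    P=np.stack([(u-d['cx'])/d['fx']*z,-(v-d['cy'])/d['fy']*z,-z],-1)
    W=P@d['c2w'][:3,:3].T+d['c2w'][:3,3];W[z==0]=np.nan;return W
E
python3 - <<'E'
from h import *
s=readout.get_state();print(s)
a=shot('top','top.png');b=shot('scene','scene.png')
for d in(a,b):print({k:v for k,v in d.items() if k not in('image','depth')},d['c2w'][:3,3])
np.save('top.npy',cloud(a))
E
```

```text
{'time': 0.0, 'joints': array([ 1.25051131e+00,  4.94224544e-01,  1.34615168e+00,  1.43527712e-05,
        1.30249096e+00, -9.54817837e-02]), 'qd': array([-2.28226306e-04, -1.01644019e-05, -2.80500601e-04,  1.46864628e-04,
        3.45695115e-04,  7.17360279e-04]), 'joint_efforts': array([ 6.58610061e-04, -8.82186484e+01, -3.83840847e+01, -1.28785896e-04,
        1.05628787e-02, -4.75192348e-05]), 'eef_pos': array([139.19075558, 608.939679  , 241.66756366]), 'tool_rot': array([-1.38294793e-04,  1.12166954e-01,  9.93689171e-01, -6.22119785e-04]), 'contact_force': array([-0.32456957,  0.07608531, -0.11946004]), 'ft_torque': array([ 0.02495688, -0.01065858,  0.01917099]), 'finger_force': 0.0, 'gripper_width': 85.57023843382764}
{'fx': 421.0554352605722, 'fy': 421.0554352605722, 'cx': 329.54275675924123, 'cy': 199.55066137675263, 'extrinsics': array([[-4.26810961e-03, -9.99817861e-01, -1.86018314e-02,
        -3.32762338e+01],
       [ 9.97539673e-01, -5.55858211e-03,  6.98834960e-02,
        -6.16522618e+02],
       [-6.99741673e-02, -1.82577944e-02,  9.97381707e-01,
        -1.06181248
[... 638 characters left out ...]
40e-01, -1.38101499e-02,
        -3.82288381e+02],
       [-6.34318934e-01,  5.84284966e-01,  5.06211980e-01,
         3.90307372e+02],
       [ 3.83130347e-01, -3.31138077e-01,  8.62298505e-01,
        -1.61980562e+03],
       [ 0.00000000e+00,  0.00000000e+00,  0.00000000e+00,
         1.00000000e+00]]), 'c2w': array([[ 6.71454114e-01, -6.34318934e-01,  3.83130347e-01,
         1.12486515e+03],
       [ 7.40917440e-01,  5.84284966e-01, -3.31138077e-01,
        -4.81185919e+02],
       [-1.38101499e-02,  5.06211980e-01,  8.62298505e-01,
         1.19389823e+03],
       [ 0.00000000e+00,  0.00000000e+00,  0.00000000e+00,
         1.00000000e+00]])} [1124.86515023 -481.18591867 1193.89823414]
```

View pics/top.png

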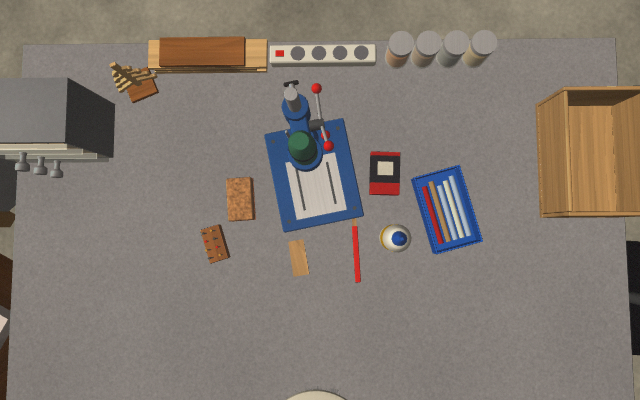

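View pics/scene.png

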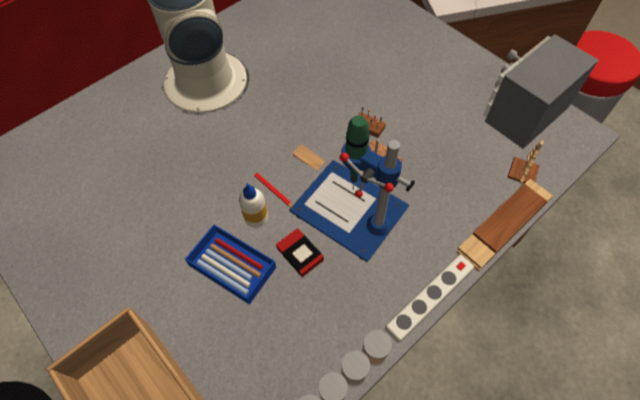

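The top view shows the plate at about (265,135), (344,120), (362,216), (284,231), and the wedge at u 289–309, v 239–276, with its tip upward. The pencil is to the right at u≈356. Next I'll measure these.

```bash
cat >> h.py <<'E'
def onplane(d,uv,z):
    uv=np.atleast_2d(uv).astype(float)
    r=np.c_[(uv[:,0]-d['cx'])/d['fx'],-(uv[:,1]-d['cy'])/d['fy'],-np.ones(len(uv))]@d['c2w'][:3,:3].T
    o=d['c2w'][:3,3];return o+r*((z-o[2])/r[:,2])[:,None]
def wedge_mask(d,roi):
    hsv=cv2.cvtColor(d['image'],cv2.COLOR_RGB2HSV);m=cv2.inRange(hsv,(8,70,80),(24,255,255))
    k=np.zeros_like(m);u0,v0,u1,v1=roi;k[v0:v1,u0:u1]=255;m&=k
    n,l,st,_=cv2.connectedComponentsWithStats(m);i=1+st[1:,4].argmax();return (l==i).astype(np.uint8),st[i]
E
python3 - <<'E'
from h import *
a=shot('top');b=shot('scene')
for n,d,roi in(('top',a,(270,232,325,290)),('scene',b,(285,140,335,175))):
    m,st=wedge_mask(d,roi);W=cloud(d);p=W[m>0];print(n,st,'wedge z',np.nanpercentile(p[:,2],[5,50,95]))
    c=cv2.findContours(m,0,1)[0][0].reshape(-1,2);w=onplane(d,c,7);r=cv2.minAreaRect(w[:,:2].astype(np.float32));print(r,cv2.boxPoints(r))
    hsv=cv2.cvtColor(d['image'],cv2.COLOR_RGB2HSV);bl=(cv2.inRange(hsv,(100,120,40),(125,255,255))>0)&(W[:,:,2]>20)&(W[:,:,2]<42)&(W[:,:,0]>440)&(W[:,:,0]<850)&(W[:,:,1]>-140)&(W[:,:,1]<170)
    q=W[bl];print('plate z',np.median(q[:,2]));uv=np.argwhere(bl)[:,::-1];w=onplane(d,uv,32);r=cv2.minAreaRect(w[:,:2].astype(np.float32));print(r,cv2.boxPoints(r))
a=shot('wrist')
print(a['mount'] if 'mount' in a else 0,a['fx'],a['cx'],a['cy'])
E
```

```text
top [288 239  21  38 577] wedge z [ 1.76680968 10.86475203 18.74283131]
((467.8172912597656, 45.92781448364258), (92.24686431884766, 41.60728073120117), 8.792122840881348) [[419.056     59.437035]
 [425.41568   18.318665]
 [516.5786    32.418594]
 [510.2189    73.536964]]
plate z 32.561445872951026
((680.4977416992188, 5.2318878173828125), (257.43157958984375, 207.23507690429688), 11.410374641418457) [[ 533.82684    81.337006]
 [ 574.82513  -121.802155]
 [ 827.16864   -70.87323 ]
 [ 786.17035   132.26593 ]]
scene [293 144  32  27 432] wedge z [-0.18163756  8.33174757 17.91099517]
((467.9621887207031, 44.2969856262207), (100.17137145996094, 48.768577575683594), 8.958999633789062) [[414.69025   60.584064]
 [422.28485   12.41046 ]
 [521.23413   28.009907]
 [513.6395    76.18351 ]]
plate z 31.687324351735697
((683.92578125, 1.692596435546875), (255.08197021484375, 207.22683715820312), 11.392041206359863) [[ 538.4317     78.07265 ]
 [ 579.36334  -125.07153 ]
 [ 829.41986   -74.687454]
 [ 788.4882    128.45673 ]]
[[ 9.84800492e-06  9.55308486e-01  2.95610719e-01  7.55298944e+01]
 [ 9.99999937e-01  9.58013094e-05 -3.42909785e-04  1.49327715e-01]
 [-3.55904521e-04  2.95610704e-01 -9.55308424e-01 -1.30487574e+02]
 [ 0.00000000e+00  0.00000000e+00  0.00000000e+00  1.00000000e+00]] 324.4359189471171 317.7976306016556 197.04273881441935
```

```bash
python3 -m handwheel '[[[-29,-35,0,0],[-58,-70,0,0],[-88,-105,0,0],[-117,-140,0,0],[-147,-175,0,0]]]' 10
python3 -m handwheel '[[[-29,-35,0,0],[-58,-70,0,0],[-88,-105,0,0],[-117,-140,0,0],[-147,-175,0,0]]]'
python3 -m handwheel '[[[-29,-35,0,0],[-58,-70,0,0],[-88,-105,0,0],[-117,-140,0,0],[-117,-140,0,0]]]'
python3 -m handwheel '[[[0,0,0,-0.14],[0,0,0,-0.28],[0,0,0,-0.42],[0,0,0,-0.42],[0,0,0,-0.42]]]'
cat > m.py <<'E'
from h import *
import sys
d=shot('wrist',sys.argv[1]);W=cloud(d);np.set_printoptions(precision=1,suppress=True)
M=T();print('tcp',M[:3,3],'yaw',np.arctan2(-M[1,0],-M[0,0]),'F',readout.get_state()['contact_force'])
m,st=wedge_mask(d,(150,20,500,390));p=W[m>0];print(st,np.nanpercentile(p[:,2],[5,50,95]))
r=cv2.minAreaRect(p[~np.isnan(p[:,0]),:2].astype(np.float32));print('wedge',r)
hsv=cv2.cvtColor(d['image'],cv2.COLOR_RGB2HSV);bl=(cv2.inRange(hsv,(100,120,40),(125,255,255))>0)&(abs(W[:,:,2]-32)<5)
q=W[bl];q=q[(q[:,0]<840)&(abs(q[:,1])<160)];r=cv2.minAreaRect(q[:,:2].astype(np.float32));print('plate z',np.median(q[:,2]),r);print(cv2.boxPoints(r))
E
python3 m.py w1.png
```

```text
time: 0.75
eef_pos: [243.9, 404.3, 242.3]
tool_rot: [0.0, 0.112, 0.994, 0.0]
contact_force: [0.5, 1.2, 0.2]
gripper_width: 12.2
finger_force: 0.0
time: 1.25
eef_pos: [348.3, 200.9, 242.5]
tool_rot: [0.0, 0.112, 0.994, 0.0]
contact_force: [0.9, 0.1, -0.4]
gripper_width: 10.0
finger_force: 0.0
time: 1.75
eef_pos: [433.2, 35.8, 242.4]
tool_rot: [0.001, 0.114, 0.993, -0.0]
contact_force: [0.2, 0.1, -0.2]
gripper_width: 10.0
finger_force: 0.0
time: 2.25
eef_pos: [430.6, 40.2, 242.3]
tool_rot: [-0.0, -0.095, 0.995, 0.0]
contact_force: [-0.1, 0.4, -0.4]
gripper_width: 10.2
finger_force: 0.0
tcp [430.6  40.2 242.3] yaw 0.1912305549678956 F [0.4 0.1 0.7]
[ 298  160   37   72 2484] [ 1.9  9.8 16.6]
wedge ((469.78277587890625, 44.92101287841797), (90.15373992919922, 42.088687896728516), 9.384674072265625)
plate z 31.32353195797191 ((624.7655029296875, -5.977607727050781), (143.45614624023438, 206.70013427734375), 11.255025863647461)
[[ 534.2   81.4]
 [ 574.6 -121.3]
 [ 715.3  -93.3]
 [ 674.9  109.4]]
```

View pics/w1.png

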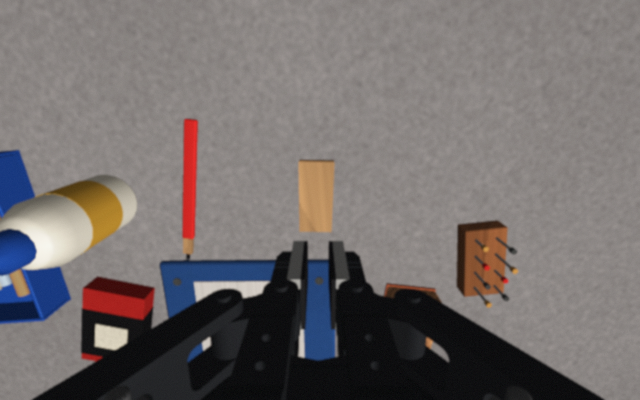

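The wrist view shows the wedge at (298–335, 160–232), its tip toward the plate. It lines up with the screw at (318,281) above the bare foot, and the pencil is well clear at u≈190. The foot comes out at about (562.6, 66.7) with the press at yaw 0.196. The wedge butt is near (424, 38). I'll descend behind the butt.

```bash
python3 -m handwheel '[[[16,0,0,0],[33,-1,0,0],[33,-1,45,0],[33,-1,90,0],[33,-1,130,0]]]' 10
python3 -m handwheel '[[[0,0,40,0],[0,0,70,0],[0,0,90,0],[0,0,96,0],[0,0,96,0]]]'
python3 m.py w2.png
```

```text
time: 2.8
eef_pos: [398.5, 32.7, 111.1]
tool_rot: [0.001, -0.096, 0.995, -0.0]
contact_force: [1.9, -0.8, -0.7]
gripper_width: 9.9
finger_force: 0.0
time: 3.3
eef_pos: [398.3, 32.7, 16.0]
tool_rot: [-0.001, -0.097, 0.995, 0.0]
contact_force: [0.6, -0.1, 0.2]
gripper_width: 9.9
finger_force: 0.0
tcp [398.7  32.7  16.6] yaw 0.19401482081693744 F [-0.4 -0.9  0.8]
[ 298  305   40   56 1744] [ 6.6 14.5 17.4]
wedge ((419.881103515625, 36.17301559448242), (64.9942855834961, 19.857322692871094), 12.791826248168945)
plate z nan ((0.0, 0.0), (0.0, 0.0), 0.0)
[[0. 0.]
 [0. 0.]
 [0. 0.]
 [0. 0.]]
  return _methods._mean(a, axis=axis, dtype=dtype,
  ret = ret.dtype.type(ret / rcount)
```

View pics/w2.png

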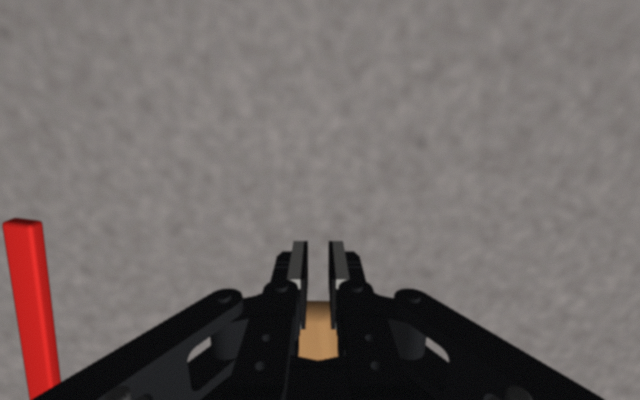

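The fingers stand just in front of the butt, centred on the wedge, which is visible between the pads at (318,330). Now the first part of the push, with a slight lateral trim.

```bash
python3 -m handwheel '[[[-6,0,0,0],[-12,0,0,0],[-17,0,0,0],[-22,0,0,0],[-27,0,0,0]]]'
python3 -m handwheel '[[[-6,0.5,0,0],[-12,1,0,0],[-18,1,0,0],[-24,1,0,0],[-30,1,0,0]]]'
python3 -m handwheel '[[[-3,0,0,0],[-6,0,0,0],[-9,0,0,0],[-11,0,0,0],[-11,0,0,0]]]'
cat > t.py <<'E'
from h import *
np.set_printoptions(precision=1,suppress=True)
import sys
M=T();print('tcp',M[:3,3],'yaw',np.arctan2(-M[1,0],-M[0,0]),'F',readout.get_state()['contact_force'])
F=np.array([562.6,66.7]);c,s=np.cos(.196),np.sin(.196);Rm=np.array([[c,s],[-s,c]])
print('tcp in foot',Rm@(M[:2,3]-F))
for n in('top','scene'):
    d=shot(n,n+sys.argv[1]);W=cloud(d);hsv=cv2.cvtColor(d['image'],cv2.COLOR_RGB2HSV)
    m=(cv2.inRange(hsv,(8,70,60),(24,255,255))>0)&(W[:,:,2]<25)&(abs(W[:,:,1]-55)<60)&(W[:,:,0]>410)&(W[:,:,0]<560)
    uv=np.argwhere(m)[:,::-1];h=12;q=(onplane(d,uv,h)[:,:2]-F)@Rm.T;print(n,len(uv),'wedge in foot frame min/max',np.percentile(q,[0,2,50,98,100],axis=0).round(1).tolist())
    r=cv2.minAreaRect(onplane(d,uv,h)[:,:2].astype(np.float32));print(r)
    bl=(cv2.inRange(hsv,(100,120,40),(125,255,255))>0)&(W[:,:,2]>20)&(W[:,:,2]<42)&(W[:,:,0]>440)&(W[:,:,0]<850)&(W[:,:,1]>-140)&(W[:,:,1]<170)
    r=cv2.minAreaRect(onplane(d,np.argwhere(bl)[:,::-1],32)[:,:2].astype(np.float32));print('plate',r)
E
python3 t.py 1.png; python3 - <<'E'
import cv2;i=cv2.imread('pics/scene1.png')[90:240,230:430];cv2.imwrite('pics/sc1.png',cv2.resize(i,None,fx=3.5,fy=3.5,interpolation=2))
E
```

```text
time: 3.85
eef_pos: [425.6, 38.0, 16.5]
tool_rot: [0.0, -0.097, 0.995, -0.0]
contact_force: [-0.5, 0.4, 1.0]
gripper_width: 10.3
finger_force: 0.5
time: 4.35
eef_pos: [454.8, 44.8, 16.2]
tool_rot: [-0.0, -0.097, 0.995, -0.0]
contact_force: [-0.6, 0.9, 0.2]
gripper_width: 9.9
finger_force: 0.3
time: 4.85
eef_pos: [465.4, 46.8, 16.3]
tool_rot: [0.0, -0.097, 0.995, -0.0]
contact_force: [-0.5, 0.1, -0.3]
gripper_width: 9.9
finger_force: 0.0
tcp [465.4  46.8  16.3] yaw 0.19523419547432158 F [-0.5  0.1 -0.3]
tcp in foot [-99.2  -0.6]
top 203 wedge in foot frame min/max [[-62.5, -21.0], [-60.5, -20.5], [-42.7, -2.3], [-27.1, 19.5], [-26.1, 20.5]]
((521.8279418945312, 57.3878173828125), (33.520145416259766, 44.006317138671875), 0.017783045768737793)
plate ((680.4925537109375, 5.098670959472656), (257.4065856933594, 207.63888549804688), 11.435652732849121)
scene 277 wedge in foot frame min/max [[-94.6, -29.1], [-92.5, -27.7], [-63.3, -4.3], [-34.5, 18.9], [-33.0, 21.8]]
((500.2393493652344, 49.95867156982422), (62.026981353759766, 49.61087417602539), 7.735071659088135)
plate ((683.811767578125, 2.258331298828125), (255.08197021484375, 208.38104248046875), 11.392041206359863)
```

View pics/sc1.png

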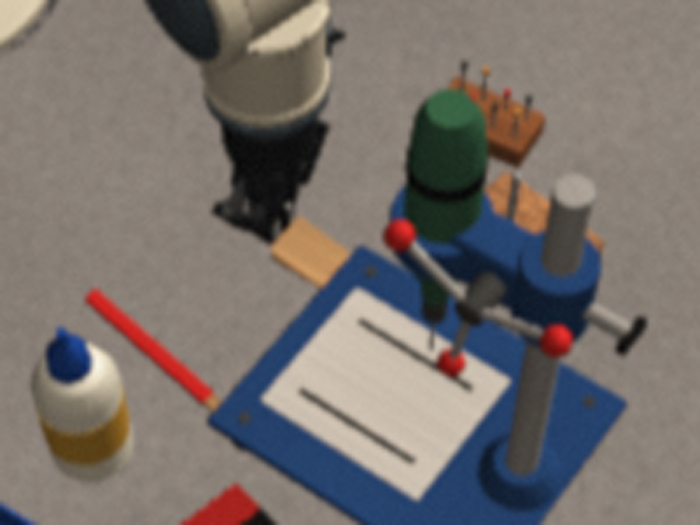

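The crop shows the wedge at about (310,250), its tip just going under the front left plate corner at (350,265). It is square, with its lateral offset within about 2 mm. Roughly 21 mm of travel is left.

```bash
python3 -m handwheel '[[[-3,0,0,0],[-6,0,0,0],[-9,0,0,0],[-11,0,0,0],[-13,0,0,0]]]'
python3 -m handwheel '[[[-0.5,0,0,0],[-1,0,0,0],[-1.5,0,0,0],[-2,0,0,0],[-2,0,0,0]]]'
python3 -m handwheel '[[[-0.5,0,0,0],[-1,0,0,0],[-1.5,0,0,0],[-2,0,0,0],[-2,0,0,0]]]'
```

```text
time: 5.45
eef_pos: [477.9, 49.4, 16.3]
tool_rot: [-0.0, -0.098, 0.995, 0.0]
contact_force: [-1.4, -1.0, -0.1]
gripper_width: 9.9
finger_force: 0.5
time: 5.95
eef_pos: [479.9, 49.7, 16.3]
tool_rot: [0.0, -0.097, 0.995, -0.0]
contact_force: [-0.1, 0.0, 0.2]
gripper_width: 9.8
finger_force: 0.0
time: 6.45
eef_pos: [481.9, 50.1, 16.3]
tool_rot: [0.0, -0.097, 0.995, -0.0]
contact_force: [-0.3, 0.6, 0.2]
gripper_width: 10.4
finger_force: 0.0
```

Still sliding freely. I'll go on in 1 mm steps.

```bash
python3 -m handwheel '[[[-0.5,0,0,0],[-1,0,0,0],[-1,0,0,0]]]'|grep -E 'eef|contact'
python3 -m handwheel '[[[-0.5,0,0,0],[-1,0,0,0],[-1,0,0,0]]]'|grep -E 'eef|contact'
```

```text
eef_pos: [482.9, 50.3, 16.3]
contact_force: [0.2, -0.8, -0.8]
eef_pos: [483.9, 50.5, 16.3]
contact_force: [-0.1, 0.3, 0.4]
```

```bash
python3 -m handwheel '[[[-0.5,0,0,0],[-1,0,0,0],[-1,0,0,0]]]'|grep -E 'eef|contact'
```

```text
eef_pos: [484.8, 50.7, 16.3]
contact_force: [0.2, 0.6, 0.2]
```

```bash
python3 -m handwheel '[[[-0.5,0,0,0],[-1,0,0,0],[-1,0,0,0]]]'|grep -E 'eef|contact'
```

```text
eef_pos: [485.8, 50.9, 16.3]
contact_force: [-0.3, 0.2, -0.3]
```

```bash
python3 -m handwheel '[[[-0.5,0,0,0],[-1,0,0,0]]]'|grep -E 'eef|contact'
```

```text
eef_pos: [486.5, 51.0, 16.3]
contact_force: [-3.5, -0.3, 2.0]
```

```bash
python3 -m handwheel '[[[-0.5,0,0,0],[-1,0,0,0]]]'|grep -E 'eef|contact'
```

```text
eef_pos: [487.0, 51.2, 16.2]
contact_force: [-5.9, -2.2, 5.0]
```

```bash
python3 -m handwheel '[[[-0.5,0,0,0],[-1,0,0,0]]]'|grep -E 'eef|contact'
```

```text
eef_pos: [487.4, 51.4, 16.2]
contact_force: [-8.4, -2.8, 7.5]
```

The force climbed from about 0 to 9 N over 2 mm, so the wedge is snug, with its 8 mm line about 9–10 mm in front of the foot centre. I'll back off, check, and go over the corner.

```bash
python3 -m handwheel '[[[2,0,0,0],[8,0,0,0],[20,0,0,0],[20,0,-40,0],[20,0,-84,0]]]' 10; python3 -m handwheel '[[[0,0,0,0],[0,0,0,0],[0,0,0,0]]]' 0|grep -E 'eef|contact|width'
python3 t.py 2.png; python3 m.py w3.png
```

```text
time: 8.75
eef_pos: [466.8, 47.4, 100.1]
tool_rot: [-0.002, -0.097, 0.995, 0.0]
contact_force: [1.8, 0.3, -0.6]
gripper_width: 10.0
finger_force: 0.0
eef_pos: [468.1, 47.5, 99.6]
contact_force: [0.0, -0.2, 0.3]
gripper_width: 0.1
tcp [468.1  47.5  99.6] yaw 0.19507740107028715 F [ 0.  -0.2  0.3]
tcp in foot [-96.4  -0.5]
top 206 wedge in foot frame min/max [[-62.5, -20.9], [-60.4, -20.0], [-42.8, -1.8], [-27.1, 19.6], [-26.5, 20.6]]
((521.78173828125, 57.39119338989258), (33.552249908447266, 43.94736099243164), 0.17996107041835785)
plate ((680.4942626953125, 5.245628356933594), (257.4292907714844, 207.2677764892578), 11.411405563354492)
scene 173 wedge in foot frame min/max [[-70.3, -28.1], [-69.4, -26.8], [-51.5, -3.6], [-34.0, 19.8], [-33.0, 21.8]]
((512.7206420898438, 53.360496520996094), (36.49214172363281, 48.755043029785156), 8.291390419006348)
plate ((683.811767578125, 2.258331298828125), (255.08197021484375, 208.38104248046875), 11.392041206359863)
tcp [468.3  47.5  99.3] yaw 0.1951895668338222 F [ 1.2  0.  -0.6]
[290 241  14  13 149] [ 1.4 11.  95. ]
wedge ((481.15625, 36.506805419921875), (45.35715103149414, 9.333816528320312), 4.7641215324401855)
plate z 31.124049679872954 ((577.6885375976562, -24.70734405517578), (56.263057708740234, 191.26934814453125), 15.097188949584961)
[[ 525.6   60.3]
 [ 575.4 -124.4]
 [ 629.8 -109.7]
 [ 579.9   75. ]]
```

View pics/w3.png

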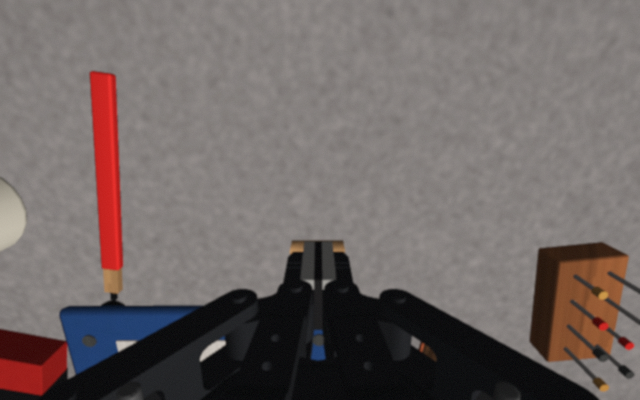

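The wrist view shows the wedge butt behind the fingertips at (317,246), centred on them. The plate pose is unchanged and the wedge is square and centred, with its butt about 67–70 mm in front of the foot. Now over the corner and down.

```bash
python3 -m handwheel '[[[-32,0,0,0],[-64,0,0,0],[-96,0.5,0,0],[-96,0.5,25,0],[-96,0.5,50,0]]]' 0|grep -E 'eef|contact'
python3 -m handwheel '[[[0,0,2,0],[0,0,4,0],[0,0,4,0]]]'|grep -E 'eef|contact'; python3 t.py 3.png|head -2
```

```text
eef_pos: [563.9, 66.9, 49.0]
contact_force: [-0.4, 0.3, -0.6]
eef_pos: [563.3, 66.6, 46.7]
contact_force: [0.1, 0.0, 0.3]
tcp [563.3  66.6  46.7] yaw 0.19514599369984645 F [0.1 0.  0.3]
tcp in foot [ 0.6 -0.2]
```

```bash
python3 -m handwheel '[[[0,0,1,0],[0,0,2,0],[0,0,2,0]]]'|grep -E 'eef|contact'
```

```text
eef_pos: [563.1, 66.7, 44.4]
contact_force: [0.2, -0.6, 0.1]
```

```bash
python3 -m handwheel '[[[0,0,1,0],[0,0,2,0],[0,0,2,0]]]'|grep -E 'eef|contact'
```

```text
eef_pos: [563.2, 66.7, 42.8]
contact_force: [-4.4, -0.5, 13.0]
```

```bash
python3 -m handwheel '[[[0,0,0.5,0],[0,0,1,0],[0,0,1,0]]]'|grep -E 'eef|contact'
```

```text
eef_pos: [563.1, 66.7, 42.5]
contact_force: [-7.8, -0.1, 29.4]
```

```bash
python3 -m handwheel '[[[0,0,0.5,0],[0,0,1,0],[0,0,1,0]]]'|grep -E 'eef|contact'
```

```text
eef_pos: [563.2, 66.7, 42.3]
contact_force: [-11.9, -0.2, 44.4]
```

It took 44 N with no rocking; the tip held at 42.3 mm. Now I'll let go.

```bash
python3 -m handwheel '[[[0,0,0,0],[0,0,-3,0],[0,0,-10,0],[0,0,-40,0],[0,0,-70,0]]]'|grep -E 'time|eef|contact'
python3 -m handwheel '[[[30,0,0,0],[70,0,-30,0],[110,0,-60,0],[110,0,-60,0],[110,0,-60,0]]]'|grep -E 'time|eef|contact'
python3 t.py 4.png; python3 m.py w4.png
```

```text
time: 11.8
eef_pos: [562.6, 66.7, 110.8]
contact_force: [-0.1, 0.6, -0.1]
time: 12.3
eef_pos: [455.3, 45.2, 171.2]
contact_force: [0.7, -0.2, 0.0]
tcp [455.3  45.2 171.2] yaw 0.19486316228075773 F [ 0.7 -0.2  0. ]
tcp in foot [-109.4   -0.2]
top 256 wedge in foot frame min/max [[-67.0, -20.9], [-66.4, -20.0], [-46.8, 0.0], [-27.2, 20.0], [-26.5, 21.0]]
((516.682861328125, 57.695106506347656), (40.63576126098633, 41.567378997802734), 10.373656272888184)
plate ((680.4896850585938, 5.268424987792969), (257.4292907714844, 207.1600799560547), 11.411405563354492)
scene 173 wedge in foot frame min/max [[-70.3, -28.1], [-69.4, -26.8], [-51.5, -3.6], [-34.0, 19.8], [-33.0, 21.8]]
((512.7206420898438, 53.360496520996094), (36.49214172363281, 48.755043029785156), 8.291390419006348)
plate ((683.92578125, 1.692596435546875), (255.08197021484375, 207.22683715820312), 11.392041206359863)
tcp [455.9  45.4 169.8] yaw 0.19521630489514435 F [-0.7  0.1  0.6]
[296 222  43  31 977] [ 2.2 15.1 17.6]
wedge ((484.31341552734375, 50.76911163330078), (81.49129486083984, 41.394161224365234), 11.379740715026855)
plate z 31.193292486835787 ((595.4950561523438, -17.415672302246094), (94.94828033447266, 202.8490753173828), 4.268497467041016)
[[ 540.6   80.2]
 [ 555.7 -122.1]
 [ 650.4 -115. ]
 [ 635.3   87.3]]
```

View pics/w4.png

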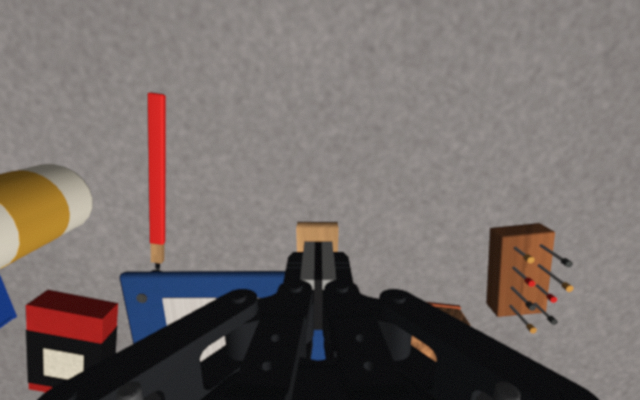

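The wedge at (317,237) is square under the plate's corner. Its butt is about 67 mm in front of the foot and the press has not moved. I'll hand in.

```bash
python3 -c "
from bench import manip
print(manip.job_done())"
```

```text
the job is handed in; nothing more can be done
None
```

The wedge is snug and centred under the bare foot, the corner took about 44 N without rocking, the fingers are clear of everything, and the job is handed in (it returned no verdict).

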